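# Start up the stage drive from the control row and hold the run key

## Robot

A 6-joint arm with a two-finger parallel gripper is mounted at the origin on a cart in front of the work surface, level with it; the furniture and walls round the work are solid. World frame = base frame: x ahead of the robot, y to its left, z up, the work surface at z = 0. Lengths are in mm, angles in rad, forces in N, time in s.
With the tool pointing down it reaches from about 300 to 850 mm from the base axis. Payload 5.4 kg.
Tool frame: the origin (TCP) lies midway between the tips of the shut fingers; the grasp point (between the pads) lies 19 mm behind it; z points along the fingers, y is the line along which they close (so a half turn about z gives the same grasp; the last joint's range is limited). The gripper opens to 85 mm and grips with 20 to 120 N. Pads are 22 mm wide; open, the fingers measure 114 mm over their backs; the gripper's body (76 mm by 85 mm) begins 54 mm behind the grasp point. The pads swing forward as they close: fully open they stand 13 mm farther back than shut.
Start: joints at [0.957, 0.158, 1.597, -0, 1.386, -0.21], TCP at [225.934, 528.734, 231.299] pointing down, gripper open.
Joint ranges: [-2.91, 2.91], [-0.94, 2.29], [0.18, 2.7], [-1.29, 4.43], [0.17, 2.64], [-3, 3]. Speed limits (rad/s): [2.57, 2.57, 3.14, 3.14, 3.14, 3.14].

## Interface

Orientations are given as a rotation vector (axis times angle).
In Python, from cell import * gives the robot as it stands.
- The arm moves only by the shell command python3 -m pendant 'ROWS' [FORCE]. ROWS is JSON, a list of rows, each an object with "claw": the opening, from -1 (shut) to 1 (fully open); "delta_pos": the shift along the world's x, y, z in units of 0.2 m (1.0 is 0.2 m), a list of three; "yaw": the turn about the world's z in units of pi/2 rad (1.0 is pi/2 rad). In form: [{"claw": claw, "delta_pos": [tx, ty, tz], "yaw": yaw}, ...]. A call has exactly 5 rows; each row is the pose to reach, as a shift and turn from the pose commanded when the call began; what a row does not reach only later rows make up. A row lasts 1/8 s, in which the tool goes at most 62.5 mm and 10.7 degrees, less where a joint would pass 70% of its speed; a pose out of reach is approached as far as the arm can. A call with a number of a shift or a turn outside -1 to 1 is refused whole. A call with a gripper value outside its range is refused whole. The fingers move at their own pace and stop on an object; FORCE is the grip in N (left out, the last holds). Time passes only in rows, so rows that repeat a pose let the fingers close, or fill a call up. It gives the time, the measured TCP pose, the force, the opening and the grip force at its end, in the units of the state.
- get_obs(): the state, without advancing time (a new reading comes with each control period).
- camera(name): name is "scene" or "top" or "wrist"; returns the picture (384x512x3 uint8, red, green, blue); there is no depth.
- camera_info(name): a dict with "intrinsics" (3x3 intrinsics, pixels), "world_from_camera" (4x4, takes a point from camera to world coordinates); the wrist camera has in their place "mount" (4x4, takes a point from camera to tool coordinates, whose origin is the TCP and whose axes are the flange's). Camera axes: x right, y up, looking along -z (the intrinsics and any distortion apply to the point x, -y, -z); pixel columns grow to the right and rows downward; lengths in mm; the calibration is good to about 2 mm. A picture is of the moment at which its call begins: read the wrist's pose just before it. camera_info takes no time and is no camera call.
- sign_off(): hands the job in; it is judged then, once.
The state is a dict: "t": time; "joints": joint angles; "qvel": joint speeds; "joint_torque": joint torques, N m; "position": TCP position; "eef_rot": TCP orientation; "force": force on the tool from outside, world axes, zero at the start; "torque": the same for the moment, N m; "gripper_width": finger opening in mm; "grip_force": force on a finger pad.
Only numpy, scipy, OpenCV 4.12 (cv2) and the standard library are available. Lean on these libraries where they do the work, as an engineer would, in place of code of your own. Each camera call takes 0.05 s, during which the arm holds its last target. There are 200 camera calls.

## Task

Start the stage drive from the row of control modules with the fingertips: tip the rocker so that its far half is fully down, then push the square key fully home, then press the large round key fully down and keep it held down; the program finishes while holding it. Press nothing out of this order, leave the small round key alone, and neither pick up nor push away the loose things lying about.

Things in the scene. Friction and masses are not known exactly. Their poses are not given: they have to be found in the camera images.
- carrier: fixed aluminium plate 118 x 320 mm, top 26 mm above the bench, carrying a row of five grey modules (92 deep, 54 wide, 34 mm high, 58 mm apart). Origin at bench level under the middle; y along the row, x to the far side. The four modules with a control stand in any order in the outer places; the blank one is in the middle.
- rocker_module: module with the rocker switch, fixed; origin under its middle, at the plate's top. Its x axis points to the far side (away from the robot) and y to the left along the row, as on all the modules.
- rocker (a joint): black rocker, 56 mm long (near to far), 30 mm wide, a shallow V from the side; pivot across the module's middle, 43 mm above its origin. -0.2 rad: near half down (off; far end 11 mm higher); +0.2: far half fully down, its face level, 5 mm above the pivot. Friction only (1 to 4 N at the far half): it stays where it is left.
- rocker_far (a point): middle of the face of the rocker's far half, 18 mm to the far side of the pivot; moves with the rocker
- square_key (a joint): depth in m to which the square key is pushed in: 0 out, 0.008 fully home. It yields to about 3 N and stays down where it is left (no spring).
- square_key_top (a point): centre of the top of the square black key, 30 x 30 mm, standing 14 mm out of its module; z up, x to the far side; moves with the key
- large_round_key (a joint): depth in m to which the large round key is pushed in: 0 out, 0.008 fully home. Spring return: about 2 N to start, 5 N at the bottom.
- large_round_key_top (a point): centre of the top of the large round black key, 38 mm across, 14 mm out of its module; moves with the key
- small_round_key (a joint): depth in m of the small round key, not to be pressed: 0 out, 0.008 in; same spring as the large one
- small_round_key_top (a point): centre of the top of the small round black key, 20 mm across, 14 mm out of its module; moves with the key
- loupe: black eye loupe, a ring 34 mm across and 21 mm high, lying loose on the blank middle module (its underside 61 mm above the bench)
- adapter: loose connector adapter 47 x 34 x 13 mm beside the left end of the plate
- lens_can: loose black lens can, 39 mm across, 52 mm high, on the bench to the right behind the row
- screw_tin: loose round screw tin, 64 mm across, 28 mm high, on the bench at the right
- driver: loose screwdriver, 176 mm long, on the bench at the right behind the clear tote
- tape: loose roll of tape, 84 mm across, 24 mm high, on the bench at the far left

How it is judged (in metres and radians):
On the way, in this order (a step that is already met when the one before it is completed fails the run):
1. the rocker is tipped, far half down (value of joint rocker above 0.12 rad), for 0.1 s.
2. the square key is fully home (value of joint square_key above 0.006 m), for 0.1 s.
3. the large round key is pressed fully down by the fingers (value of joint large_round_key above 0.006 m and contact force between the fingers and large_round_key above 1 N), for 0.2 s.
At the end, for the whole second after the job is handed in: Rocker above +0.12 rad (far half down), square key in by more than 6 mm, large round key held in by more than 6 mm by the fingers (over 1 N), small round key out (under 2 mm), no loose thing moved over 30 mm (all of step 3 and value of joint rocker above 0.12 rad and value of joint square_key above 0.006 m and value of joint small_round_key below 0.002 m and distance of each of loupe, adapter, lens_can, screw_tin, driver, tape from where it was at the start of the episode below 0.03 m); the arm keeps its last pose, push and grip.
It fails at once if the square key is pushed in before the rocker is on (value of joint square_key above 0.003 m and not (value of joint rocker above 0.1 rad)).
It fails at once if the large round key is pressed before the rocker is on and the square key home (value of joint large_round_key above 0.003 m and not (value of joint rocker above 0.1 rad and value of joint square_key above 0.0055 m)).
It fails at once if the small round key is pressed (value of joint small_round_key above 0.003 m).
It fails at once if a loose thing is lifted, carried or shoved away (distance of any of loupe, adapter, lens_can, screw_tin, driver, tape from where it was at the start of the episode above 0.03 m).
It also fails if it takes over 38 s, if anything falls off the work surface, if the arm or the gripper's body presses on something with over 40 N, if the wrist force passes 120 N, or if a joint passes its speed limit or range.

## Working session

There is one attempt and no reset: what is moved stays moved. The work goes in short steps, Python scripts to look and compute and a shell command to move; the robot and the scene stay as the last step left them, time stands still between calls to the robot, and variables do not carry over. Pictures are saved under pics/ and viewed, at most 10 in all, crops included, and the job is handed in when it is done.

```bash
mkdir -p pics
python3 - <<'E'
from cell import *
import cv2,numpy as np
np.set_printoptions(precision=4,suppress=True)
for n in("scene","top"):
    cv2.imwrite(f"pics/{n}0.png",camera(n)[:,:,::-1]); print(n,camera_info(n))
print(camera_info("wrist"));o=get_obs();print(o)
E
```

```text
scene {'intrinsics': array([[423.3424,   0.    , 249.5439],
       [  0.    , 423.3424, 188.6237],
       [  0.    ,   0.    ,   1.    ]]), 'world_from_camera': array([[   0.6864,    0.3889,   -0.6146, -297.8886],
       [  -0.7272,    0.3651,   -0.5812, -656.7293],
       [  -0.0016,    0.8459,    0.5334,  818.9347],
       [   0.    ,    0.    ,    0.    ,    1.    ]])}
top {'intrinsics': array([[360.1694,   0.    , 257.2839],
       [  0.    , 360.1694, 190.7164],
       [  0.    ,   0.    ,   1.    ]]), 'world_from_camera': array([[ -0.0071,   0.9833,  -0.1816, 383.6523],
       [ -0.9994,  -0.0132,  -0.0321, 127.7282],
       [ -0.0339,   0.1813,   0.9828, 952.6716],
       [  0.    ,   0.    ,   0.    ,   1.    ]])}
{'intrinsics': array([[323.1224,   0.    , 254.9623],
       [  0.    , 323.1224, 191.6275],
       [  0.    ,   0.    ,   1.    ]]), 'mount': array([[   0.0002,    0.9507,    0.3101,   78.897 ],
       [   1.    ,   -0.0004,    0.0006,    0.6028],
       [   0.0006,    0.3101,   -0.9507, -143.2423],
       [   0.    ,    0.    ,    0.    ,    1.    ]])}
{'t': 0.1, 'joints': array([ 0.9569,  0.159 ,  1.5982, -0.    ,  1.3862, -0.2101]), 'qvel': array([ 0.0014, -0.0023, -0.0005,  0.0005, -0.0003,  0.0003]), 'joint_torque': array([  0.0002, -39.6991, -33.2339,  -0.0002,   0.0042,  -0.    ]), 'position': array([225.6053, 528.2658, 230.3701]), 'eef_rot': array([-0.6298, -3.0771,  0.0026]), 'force': array([ 0.8559, -0.3302,  0.2412]), 'torque': array([-0.0451,  0.0917,  0.021 ]), 'grip_force': 0.0, 'gripper_width': 85.47894472828584}
```

View pics/top0.png

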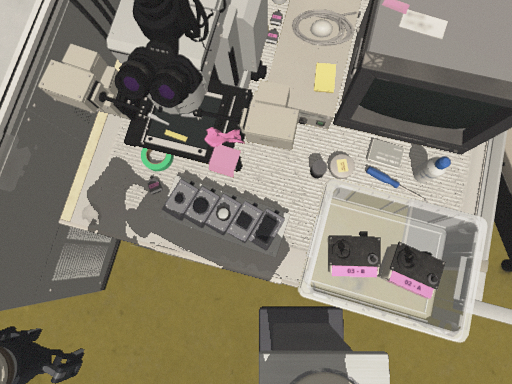

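View pics/scene0.png

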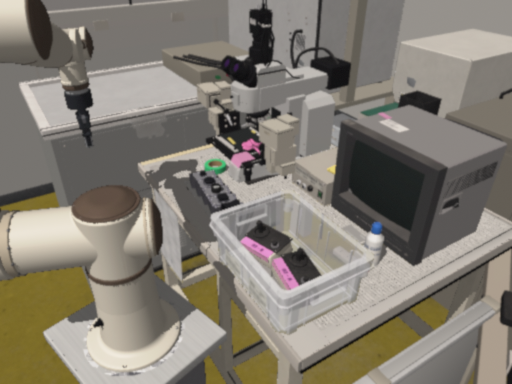

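The top view shows the row running from (182,198) to (267,228). From left to right it looks like small round, large round, loupe, square, rocker. I'll enlarge it and measure.

```bash
cat > h.py <<'E'
from cell import *
import cv2,numpy as np
from scipy.spatial.transform import Rotation as R
np.set_printoptions(precision=1,suppress=True)
def T(n,o=None):
    i=camera_info(n)
    if n!="wrist": return i["intrinsics"],i["world_from_camera"]
    M=np.eye(4);M[:3,:3]=R.from_rotvec(o["eef_rot"]).as_matrix();M[:3,3]=o["position"]
    return i["intrinsics"],M@i["mount"]
def ray(K,W,uv,z):
    d=np.array([(uv[0]-K[0,2])/K[0,0],-(uv[1]-K[1,2])/K[1,1],-1]);d=W[:3,:3]@d
    return W[:3,3]+d*(z-W[2,3])/d[2]
def proj(K,W,p):
    c=W[:3,:3].T@(np.array(p)-W[:3,3]);return K[0,2]-K[0,0]*c[0]/c[2],K[1,2]+K[1,1]*c[1]/c[2]
E
python3 - <<'E'
from h import *
im=cv2.imread("pics/top0.png");c=im[160:280,140:300]
cv2.imwrite("pics/top0c.png",cv2.resize(c,None,fx=5,fy=5,interpolation=cv2.INTER_CUBIC))
K,W=T("top")
for uv,z in (((182,198),74),((201,205),74),((223,213),82),((244,220),74),((267,228),74)): print(uv,ray(K,W,uv,z))
E
```

```text
(182, 198) [530.1 344.2  74. ]
(201, 205) [511.9 296.2  74. ]
(223, 213) [490.4 240.2  82. ]
(244, 220) [473.6 189.5  74. ]
(267, 228) [453.5 133.4  74. ]
```

View pics/top0c.png

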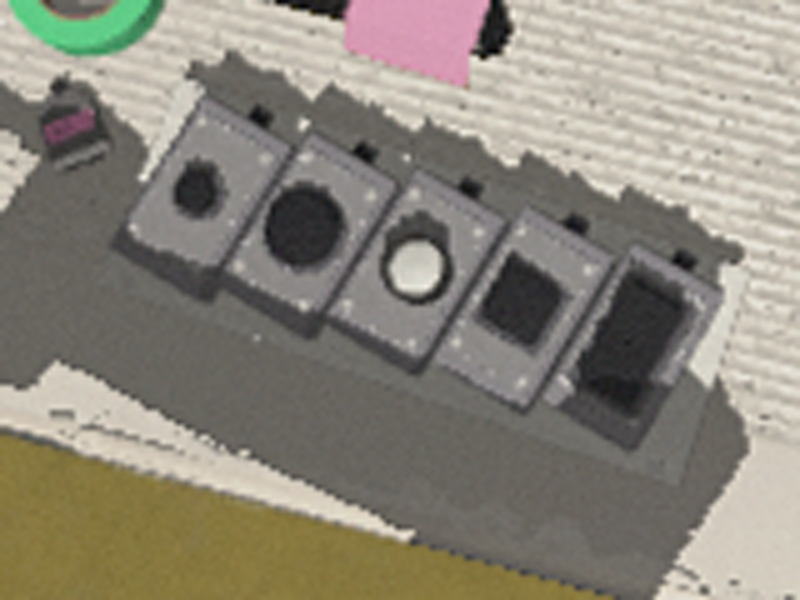

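Order from left to right: small round, large round, blank with loupe, square, rocker. In the crop the square key is at (522,298), the large key at (305,225) and the rocker at about (640,330). The spacing from large to square comes out at 113 mm against 116 expected. The module x axis is about (0.94,-0.34), and the tool is already aligned with it. I'll go above the rocker and square keys with the fingers shut.

```bash
python3 -m pendant '[{"claw":-1,"delta_pos":[0.115,-0.184,0],"yaw":0},{"claw":-1,"delta_pos":[0.23,-0.368,0],"yaw":0},{"claw":-1,"delta_pos":[0.345,-0.552,0],"yaw":0},{"claw":-1,"delta_pos":[0.46,-0.736,0],"yaw":0},{"claw":-1,"delta_pos":[0.575,-0.92,0],"yaw":0}]' 30
python3 -m pendant '[{"claw":-1,"delta_pos":[0.115,-0.184,-0.02],"yaw":0},{"claw":-1,"delta_pos":[0.23,-0.368,-0.04],"yaw":0},{"claw":-1,"delta_pos":[0.345,-0.552,-0.06],"yaw":0},{"claw":-1,"delta_pos":[0.46,-0.736,-0.1],"yaw":0},{"claw":-1,"delta_pos":[0.575,-0.92,-0.1],"yaw":0}]'
python3 - <<'E'
from h import *
import json
o=get_obs();im=camera("wrist")[:,:,::-1].copy();cv2.imwrite("pics/w1.png",im)
json.dump({k:list(o[k]) for k in("position","eef_rot")},open("w1.json","w"));K,W=T("wrist",o)
print(o["position"],o["eef_rot"],o["t"],o["force"],o["gripper_width"])
for n,p in dict(rock=(454,135,69),far=(471,129,82),sq=(473.6,189.5,74),lg=(512,296,74)).items(): print(n,np.array(proj(K,W,p)))
E
```

```text
t: 0.72
position: [341.3, 343.3, 230.9]
eef_rot: [-0.63, -3.077, 0.001]
force: [-0.0, -0.2, -0.3]
gripper_width: 0.1
grip_force: 0.0
t: 1.35
position: [455.8, 159.4, 210.2]
eef_rot: [-0.63, -3.076, 0.001]
force: [0.2, 1.2, 0.5]
gripper_width: 0.3
grip_force: 0.0
[455.8 159.4 210.2] [-0.6 -3.1  0. ] 1.35 [0.2 1.2 0.5] 0.3314265040803417
rock [229.5 185.8]
far [230.2 209.1]
sq [293.1 183.9]
lg [419.5 176.9]
```

View pics/w1.png

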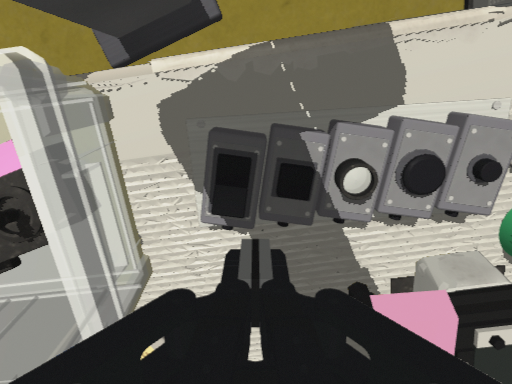

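The wrist view shows the rocker at (232,185), the square key at (295,182) and the large key at (421,174), each within 2-3 px of the predicted positions. One quick refinement, plus a check of tote clearance.

Run:
```python
from h import *
import json
im=cv2.imread("pics/w1.png");o=json.load(open("w1.json"));K,W=T("wrist",o)
m=(im.max(2)<45).astype(np.uint8);n,l,s,c=cv2.connectedComponentsWithStats(m)
for i in range(1,n):
    x,y,w,h,a=s[i]
    if a>150 and 190<c[i][0]<512 and 110<c[i][1]<220: print(s[i],c[i],ray(K,W,c[i],74))
K,W=T("top")
for uv in((300,290),(312,235),(326,183)): print(ray(K,W,uv,120))
```

```text
[ 210  148   47   70 2702] [232.  182.2] [450.6 139.4  74. ]
[ 401  154   44   41 1379] [422.8 174.9] [511.3 299.2  74. ]
[ 272  158   44   43 1502] [293.2 179.2] [469.6 191.2  74. ]
[335 159  31  34 254] [344.6 169.1] [478.8 236.6  74. ]
[473 159  29  23 545] [486.4 170.2] [529.2 352.2  74. ]
[311.1  61.2 120. ]
[432.8  30.4 120. ]
[553.8  -6.5 120. ]
```

```bash
python3 -m pendant '[{"claw":-1,"delta_pos":[0.08,-0.155,-0.1],"yaw":0},{"claw":-1,"delta_pos":[0.08,-0.155,-0.25],"yaw":0},{"claw":-1,"delta_pos":[0.08,-0.155,-0.4],"yaw":0},{"claw":-1,"delta_pos":[0.08,-0.155,-0.55],"yaw":0},{"claw":-1,"delta_pos":[0.08,-0.155,-0.575],"yaw":0}]'
python3 -m pendant '[{"claw":-1,"delta_pos":[0,0,-0.03],"yaw":0},{"claw":-1,"delta_pos":[0,0,-0.06],"yaw":0},{"claw":-1,"delta_pos":[0,0,-0.085],"yaw":0},{"claw":-1,"delta_pos":[0,0,-0.1],"yaw":0},{"claw":-1,"delta_pos":[0,0,-0.1],"yaw":0}]'
python3 - <<'E'
from h import *
o=get_obs();im=camera("wrist")[:,:,::-1].copy()
cv2.imwrite("pics/w2.png",im);print(o["position"],o["force"])
E
```

```text
t: 2.02
position: [469.7, 129.8, 94.0]
eef_rot: [-0.629, -3.073, 0.002]
force: [-0.2, 0.3, 0.4]
gripper_width: 0.0
grip_force: 0.0
t: 2.65
position: [471.9, 129.8, 76.3]
eef_rot: [-0.63, -3.078, -0.0]
force: [-0.1, -0.5, 0.7]
gripper_width: 0.1
grip_force: 0.4
[471.9 129.8  76.3] [-0.1 -0.5  0.7]
```

View pics/w2.png

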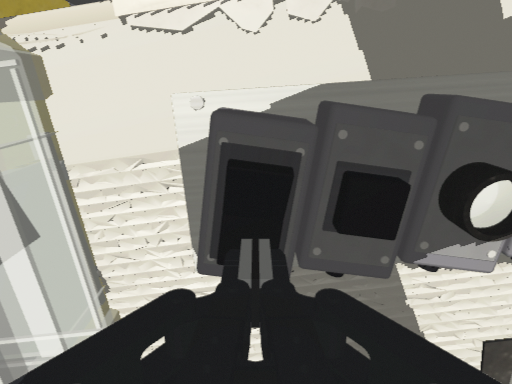

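The tips, at about (255,245), sit on the rocker's far half and are centred across it. I'll keep pressing until the force shows the end stop.

```bash
python3 -m pendant '[{"claw":-1,"delta_pos":[0,0,-0.007],"yaw":0},{"claw":-1,"delta_pos":[0,0,-0.014],"yaw":0},{"claw":-1,"delta_pos":[0,0,-0.02],"yaw":0},{"claw":-1,"delta_pos":[0,0,-0.02],"yaw":0},{"claw":-1,"delta_pos":[0,0,-0.02],"yaw":0}]'
```

```text
t: 3.32
position: [472.2, 129.7, 73.8]
eef_rot: [-0.629, -3.078, 0.0]
force: [-4.4, -1.7, 13.2]
gripper_width: 0.2
grip_force: 6.8
```

13 N at z 73.8, and the far face should be level at 74, so the rocker is at its stop. Lift, go over the square key and look.

```bash
python3 -m pendant '[{"claw":-1,"delta_pos":[0,0,0.1],"yaw":0},{"claw":-1,"delta_pos":[0,0,0.2],"yaw":0},{"claw":-1,"delta_pos":[0,0.15,0.2],"yaw":0},{"claw":-1,"delta_pos":[0,0.305,0.2],"yaw":0},{"claw":-1,"delta_pos":[0,0.305,0.13],"yaw":0}]'
python3 - <<'E'
from h import *
o=get_obs();im=camera("wrist")[:,:,::-1].copy();K,W=T("wrist",o)
print(o["position"],np.array(proj(K,W,(471,190.5,74))),np.array(proj(K,W,o["position"])))
cv2.imwrite("pics/w3.png",im)
E
```

```text
t: 3.95
position: [472.3, 192.3, 98.6]
eef_rot: [0.626, 3.077, 0.001]
force: [-0.3, -0.3, -0.4]
gripper_width: -0.1
grip_force: 0.0
[472.3 192.3  98.6] [250.3 231.1] [253.9 253.2]
```

View pics/w3.png

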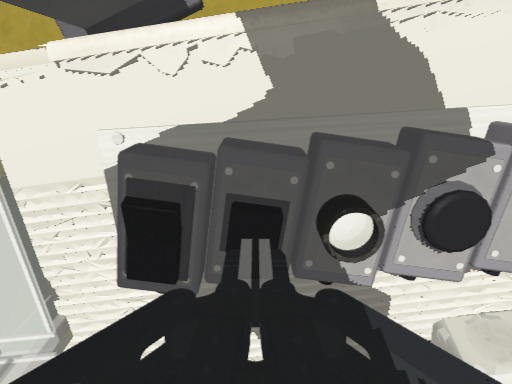

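The rocker's near half now stands up at (152,203), so it is on. The square key top is centred near (254,229), matching the tool position. Press straight down.

```bash
python3 -m pendant '[{"claw":-1,"delta_pos":[0,0,-0.06],"yaw":0},{"claw":-1,"delta_pos":[0,0,-0.11],"yaw":0},{"claw":-1,"delta_pos":[0,0,-0.135],"yaw":0},{"claw":-1,"delta_pos":[0,0,-0.155],"yaw":0},{"claw":-1,"delta_pos":[0,0,-0.16],"yaw":0}]'
python3 -m pendant '[{"claw":-1,"delta_pos":[0,0,-0.005],"yaw":0},{"claw":-1,"delta_pos":[0,0,-0.01],"yaw":0},{"claw":-1,"delta_pos":[0,0,-0.01],"yaw":0},{"claw":-1,"delta_pos":[0,0,-0.01],"yaw":0},{"claw":-1,"delta_pos":[0,0,-0.01],"yaw":0}]'
```

```text
t: 4.62
position: [471.9, 190.3, 66.9]
eef_rot: [-0.63, -3.077, 0.002]
force: [-6.2, -3.8, 12.6]
gripper_width: 0.1
grip_force: 6.5
t: 5.25
position: [471.9, 190.3, 66.8]
eef_rot: [-0.629, -3.077, 0.002]
force: [-10.1, -4.0, 23.1]
gripper_width: -0.0
grip_force: 11.4
```

23 N with z stationary at 66.8, so the square key is home. Now over the loupe, with clearance, to the large key.

```bash
python3 -m pendant '[{"claw":-1,"delta_pos":[0,0,0.2],"yaw":0},{"claw":-1,"delta_pos":[0,0,0.35],"yaw":0},{"claw":-1,"delta_pos":[0.1,0.27,0.35],"yaw":0},{"claw":-1,"delta_pos":[0.2,0.535,0.35],"yaw":0},{"claw":-1,"delta_pos":[0.2,0.535,0.2],"yaw":0}]'
python3 - <<'E'
from h import *
o=get_obs();im=camera("wrist")[:,:,::-1].copy();K,W=T("wrist",o)
print(o["position"],np.array(proj(K,W,(512,297.5,74))),np.array(proj(K,W,o["position"])))
cv2.imwrite("pics/w4.png",im)
E
```

```text
t: 5.88
position: [515.4, 301.7, 107.0]
eef_rot: [0.624, 3.072, 0.008]
force: [-0.7, -1.2, -0.8]
gripper_width: 0.0
grip_force: 0.0
[515.4 301.7 107. ] [244.9 223.3] [253.9 253.2]
```

View pics/w4.png

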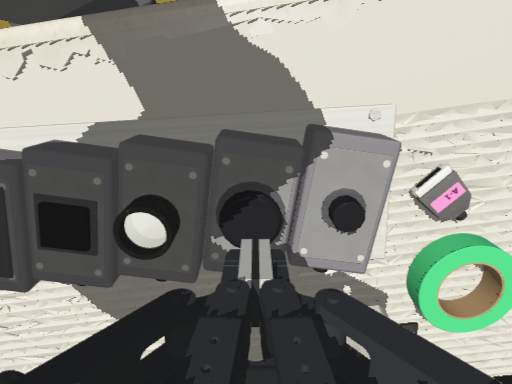

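The square key is down, flush in its module at (65,226), and the large key is centred near (250,218) under the tips. Press it with a slight +y correction.

```bash
python3 -m pendant '[{"claw":-1,"delta_pos":[0,0.007,-0.08],"yaw":0},{"claw":-1,"delta_pos":[0,0.007,-0.13],"yaw":0},{"claw":-1,"delta_pos":[0,0.007,-0.165],"yaw":0},{"claw":-1,"delta_pos":[0,0.007,-0.185],"yaw":0},{"claw":-1,"delta_pos":[0,0.007,-0.195],"yaw":0}]'
python3 -m pendant '[{"claw":-1,"delta_pos":[0,0,-0.005],"yaw":0},{"claw":-1,"delta_pos":[0,0,-0.01],"yaw":0},{"claw":-1,"delta_pos":[0,0,-0.01],"yaw":0},{"claw":-1,"delta_pos":[0,0,-0.01],"yaw":0},{"claw":-1,"delta_pos":[0,0,-0.01],"yaw":0}]'
python3 - <<'E'
from h import *
o=get_obs();print(o["position"],o["force"]);cv2.imwrite("pics/w5.png",camera("wrist")[:,:,::-1])
E
```

```text
t: 6.55
position: [511.9, 298.7, 66.8]
eef_rot: [-0.63, -3.077, 0.002]
force: [-9.1, -4.3, 19.1]
gripper_width: -0.3
grip_force: 9.3
t: 7.18
position: [512.0, 298.8, 66.8]
eef_rot: [-0.629, -3.077, 0.002]
force: [-12.0, -5.8, 22.5]
gripper_width: -0.2
grip_force: 11.3
[512.  298.8  66.8] [-12.   -5.8  22.5]
```

View pics/w5.png

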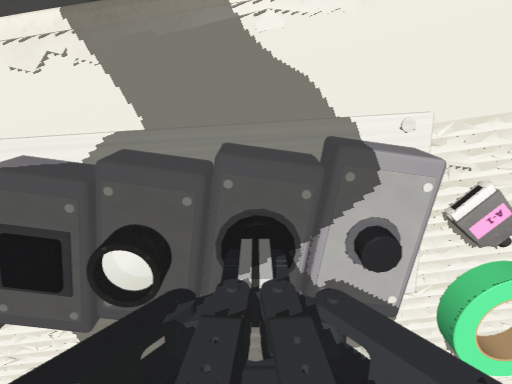

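The large key, at (257,240), is at its stop at z 66.8 with 22 N on it. The small key is untouched and the loupe and adapter are in place, so I'll hand in.

```bash
python3 -c "
from cell import *
print(sign_off())"
```

```text
the job is handed in; nothing more can be done
None
```

I tipped the rocker far half down, pushed the square key home, and handed the job in at about 7 s with the large round key held at its stop (about 22 N); the small key and the loose things in view were undisturbed, but `sign_off` returned no verdict.

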